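# Tighten the deep irrigation valve nut with the T-key

## Task

Take the T-handled socket key from its stand, lower it down the valve's deep sleeve onto the square nut at the bottom, feeling gently for the flats until it drops fully over the nut, and turn it clockwise until the nut comes home against its stop. Do not ram or overstrain the nut, leave the key standing on it, and do not disturb the other things on the bench.

Things in the scene. Friction and masses are not known exactly. Their poses are not given: they have to be found in the camera images.
- valve: Fixed irrigation valve. Dark steel base plate 130 x 100 x 18 mm high, in its middle an upright grey plastic sleeve (57 mm outside, bore 39 mm wide, straight down) whose mouth flares out as a 45 degree funnel to 59 mm wide inside at the top, 125 mm above the bench; two flanged pipe stubs along the valve's x axis reach 86 mm from the middle and 75 mm high. Origin: centre of the base's underside, under the bore's axis; z up
- bore_mouth (a point): Centre of the sleeve's open top, on the bore's axis, 125 mm above the bench
- bore_floor (a point): Centre of the flat floor at the bottom of the bore, on its axis, 21 mm above the bench (104 mm below the mouth). From it the square brass nut stands up: 20 x 20 mm, 25 mm high (top at 46 mm above the bench), with a 15 x 15 x 3 mm pilot on top (to 49 mm). The key's rim rests on the nut's top until the flats line up, then drops 25 mm to the floor
- nut (a joint): Turn of the nut in rad, growing clockwise seen from above; starts at 1.2 to 1.6, solid stop at 2.2 (home). Where its flats point differs each time and follows neither from this value nor from the valve's yaw: it must be felt. Turning takes 0.12 N m; at the stop torque rises at 2, then up to 8 N m per rad: 0.3 N m is firm enough, over about 0.5 N m strains it. It stays where left
- key: Loose steel T-handled socket key, 0.25 to 0.5 kg, 168 mm tall, standing upright in its stand. Socket end 37 mm across and 44 mm long with a square cavity 22.5 mm wide and 32 mm deep (flats square to the key's own x and y axes, slack on the nut about 7 degrees either way), a 16 mm shaft, and on top a cross bar 90 mm long (along the key's x axis), 12 mm thick and 16 mm high. Origin: centre of the socket's open lower rim; z up along the shaft towards the bar
- key_bar (a point): Middle of the key's cross bar, on the shaft's axis, 160 mm above the key's origin; where to hold it
- stand: Fixed key stand: plywood board 110 x 110 x 10 mm with an upright piece of white pipe, 42 mm inside, 52 mm outside, top 60 mm above the bench; the key stands in it on the board, its rim 10 mm above the bench. Origin: centre of the board's underside
- pot: Bystander: empty terracotta pot, 90 mm wide, 85 mm high, origin at the centre of its underside
- feed: Bystander: white plant feed bottle, 64 mm wide, 140 mm high, origin at the centre of its underside
- dibber: Bystander: wooden T-handled dibber with a steel point lying on the bench, 200 mm long along its x axis, 90 mm across its grip, 24 mm high, origin on the bench under its middle
There are look-alikes about, which are no part of the job. Several things have the shape of the key; the one meant has the colours described above.

How it is judged:
On the way, in this order (a step that is already met when the one before it is completed fails the run):
1. the key's socket is fully down over the nut at the bottom of the bore (z of key in the frame of bore_floor below 0.012 m and horizontal distance between key and bore_floor below 0.004 m and angle between key's own z axis and vertical below 0.1 rad), for 0.1 s.
2. with the key on it, the nut is turned home against its stop (value of joint nut above 2.1 rad and z of key in the frame of bore_floor below 0.012 m and horizontal distance between key and bore_floor below 0.004 m), for 0.1 s.
At the end, for the whole second after the job is handed in: The nut is turned to within 0.1 rad of its stop (joint above 2.1), and the released key stands at rest on the nut: rim less than 12 mm above the bore's floor, within 5 mm of the bore's axis, tilted less than 0.12 rad (value of joint nut above 2.1 rad and z of key in the frame of bore_floor below 0.012 m and horizontal distance between key and bore_floor below 0.005 m and angle between key's own z axis and vertical below 0.12 rad and linear speed of key below 0.02 m/s); the robot touches nothing.
It fails at once if the key is rammed or strained against the valve or its nut (more than 100 N, all contacts together) (contact force between key and valve above 100 N).
It fails at once if the arm or gripper pushes on the valve (contact force between any of the arm, the fingers and valve above 15 N).
It fails at once if a bystander is shifted by more than 30 mm (distance of any of pot, feed, dibber from where it was at the start of the episode above 0.03 m).
It also fails if it takes over 72 s, if anything falls off the work surface, if the arm or the gripper's body presses on something with over 40 N, if the wrist force passes 120 N, or if a joint passes its speed limit or range.

## Robot

A 6-joint arm with a two-finger parallel gripper is mounted at the origin on the work surface. World frame = base frame: x ahead of the robot, y to its left, z up, the work surface at z = 0. Lengths are in m, angles in rad, forces in N, time in s.
With the tool pointing down it reaches from about 0.3 to 0.875 m from the base axis. Payload 6.4 kg.
Tool frame: the origin (TCP) lies on the mounting face of the last link; the fingertips stand 173 mm ahead of it and the grasp point (between the pads) lies 155 mm ahead of it (ctrl.tip_reach is the distance from the TCP to the fingertips, in m); z points along the fingers, y is the line along which they close (so a half turn about z gives the same grasp; the last joint's range is limited). The gripper opens to 85 mm and grips with 20 to 120 N. Pads are 22 mm wide; open, the fingers measure 114 mm over their backs; the gripper's body (76 mm by 85 mm) begins 54 mm behind the grasp point. The pads swing forward as they close: fully open they stand 13 mm farther back than shut.
Start: joints at [-1.448, 0.181, 1.607, -0, 1.354, -0.206], TCP at [0.186, -0.544, 0.405] pointing down, gripper open.
Joint ranges: [-2.99, 2.99], [-0.89, 2.07], [0.3, 2.58], [-1.14, 4.28], [0, 2.63], [-3.12, 3.12]. Speed limits (rad/s): [2.57, 2.57, 3.01, 3.14, 3.14, 3.14].

## Interface

Orientations are given as a unit quaternion [w, x, y, z].
In Python, from bench import ctrl gives the robot as it stands.
- The arm moves only by the shell command python3 -m pendant 'ROWS'. ROWS is JSON, a list that holds one entry, the list of rows, each a list of 7 numbers: the opening, from 0 (shut) to 1 (fully open), then the shift along the tool's x, y, z in mm, then the turn, a rotation vector about the tool's x, y, z in rad. A call has 1 to 5 rows; each row is the pose to reach, as a shift and turn from the pose commanded when the call began, along the tool's axes at that moment; what a row does not reach only later rows make up. A row lasts 1/12 s, in which the tool goes at most 41.7 mm and 7.16 degrees, less where a joint would pass 70% of its speed; a pose out of reach is approached as far as the arm can. A call with a gripper value outside its range is refused whole. The fingers move at their own pace and stop on an object; the grip force is fixed at half the most. Time passes only in rows, so rows that repeat a pose let the fingers close. It gives the time, the measured TCP pose, the force, the opening and the grip force at its end, in the units of the state.
- ctrl.get_obs(): the state, without advancing time (a new reading comes with each control period).
- ctrl.camera(name): name is "scene" or "top" or "wrist"; returns the picture (480x640x3 uint8, red, green, blue); there is no depth.
- ctrl.camera_params(name): a dict with "mtx" (3x3 intrinsics, pixels), "world_from_camera" (4x4, takes a point from camera to world coordinates); the wrist camera has in their place "tool_from_camera" (4x4, takes a point from camera to tool coordinates, whose origin is the TCP and whose axes are the flange's). Camera axes: x right, y down, z forward; pixel columns grow to the right and rows downward; lengths in m; the calibration is good to about 2 mm. A picture is of the moment at which its call begins: read the wrist's pose just before it. camera_params takes no time and is no camera call.
- ctrl.hand_in(): hands the job in; it is judged then, once.
Trained networks look in the newest picture that a camera, given by its name, has taken for a name from the list of things; names that differ only in an ending like _2 or _b are one class to them, and where a whole thing is asked for, a point or a joint stands for the part that bears it (a point fixed in the world has none). Each returns a list of dicts, best first, with "confidence" (0 to 1); they miss things now and then, are a little off and sometimes report something else, mostly with a low value. They report only what shows in the picture. A call takes as long as a camera call. They do not tell look-alikes from the thing itself.
- ctrl.boxes_of(camera, name): "point" ([column, row] as shares, 0 to 1, of the picture: columns of its width, rows of its height, amid what is visible of it).
The state is a dict: "time_s": time; "q": joint angles; "dq": joint speeds; "joint_efforts": joint torques, N m; "eef_pos": TCP position; "eef_rot": TCP orientation; "wrist_force": force on the tool from outside, world axes, zero at the start; "torque": the same for the moment, N m; "opening": opening from 0.0 (shut) to 1.0 (fully open); "grasp_force": force on a finger pad.
Only numpy, scipy, OpenCV 4.12 (cv2) and the standard library are available. Lean on these libraries where they do the work, as an engineer would, in place of code of your own. Each camera call takes 0.05 s, during which the arm holds its last target. There are 200 camera calls.

## Working session

There is one attempt and no reset: what is moved stays moved. The work goes in short steps, Python scripts to look and compute and a shell command to move; the robot and the scene stay as the last step left them, time stands still between calls to the robot, and variables do not carry over. Pictures are saved under pics/ and viewed, at most 10 in all, crops included, and the job is handed in when it is done.

```bash
mkdir -p pics; ls; cat > h.py <<'E'
import numpy as np,cv2
from bench import ctrl
from scipy.spatial.transform import Rotation as R
def Rt(q): return R.from_quat([q[1],q[2],q[3],q[0]]).as_matrix()
def snap(cam,fn=None):
    o=ctrl.get_obs(); im=ctrl.camera(cam)
    if fn: cv2.imwrite('pics/'+fn,im[:,:,::-1])
    return o,im
def cam(name,o):
    p=ctrl.camera_params(name); K=np.array(p['mtx'])
    if 'world_from_camera' in p: T=np.array(p['world_from_camera'])
    else:
        W=np.eye(4);W[:3,:3]=Rt(o['eef_rot']);W[:3,3]=o['eef_pos'];T=W@np.array(p['tool_from_camera'])
    return K,T
def pix2z(name,o,u,v,z):
    K,T=cam(name,o); d=T[:3,:3]@np.linalg.solve(K,[u,v,1]); c=T[:3,3]
    return c+d*(z-c[2])/d[2]
def proj(name,o,P):
    K,T=cam(name,o); p=np.linalg.inv(T)@np.append(P,1); q=K@p[:3]; return q[:2]/q[2]
E
python3 - <<'E'
from h import *
for c in('top','scene'):
    o,im=snap(c,c+'0.png')
    for n in('key','key_bar','valve','bore_mouth','stand','pot','feed','dibber'):
        print(c,n,[(np.round(np.array(b['point'])*[640,480]).tolist(),round(b['confidence'],2)) for b in ctrl.boxes_of(c,n)])
print(o['eef_pos'],o['eef_rot'],o['time_s'],o['opening'])
E
```

```text
pics
top key [([265.0, 161.0], 0.88), ([265.0, 266.0], 0.83)]
top key_bar [([267.0, 265.0], 0.89), ([265.0, 159.0], 0.83)]
top valve [([506.0, 279.0], 0.61), ([267.0, 269.0], 0.21)]
top bore_mouth [([499.0, 278.0], 0.76), ([412.0, 157.0], 0.69)]
top stand [([279.0, 284.0], 0.59), ([502.0, 279.0], 0.16)]
top pot [([409.0, 155.0], 0.69)]
top feed [([199.0, 161.0], 0.68)]
top dibber [([388.0, 395.0], 0.91), ([413.0, 158.0], 0.58)]
scene key [([404.0, 286.0], 0.78), ([354.0, 197.0], 0.77)]
scene key_bar [([405.0, 282.0], 0.69), ([356.0, 196.0], 0.63)]
scene valve [([138.0, 304.0], 0.8)]
scene bore_mouth [([139.0, 300.0], 0.91)]
scene stand [([351.0, 251.0], 0.73), ([354.0, 195.0], 0.16)]
scene pot [([266.0, 376.0], 0.91)]
scene feed [([473.0, 295.0], 0.78)]
scene dibber [([229.0, 196.0], 0.64)]
[ 0.18569975 -0.5441763   0.40459456] [-1.03649272e-04  9.86511098e-01  1.63694359e-01  7.80763703e-06] 0.45 0.996402084833458
```

View pics/top0.png

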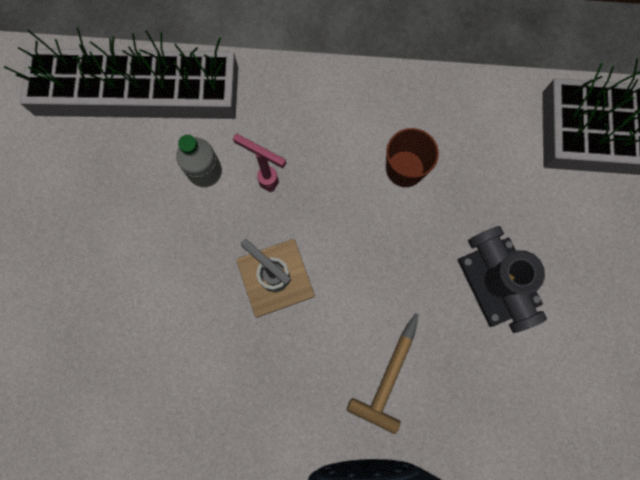

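View pics/scene0.png

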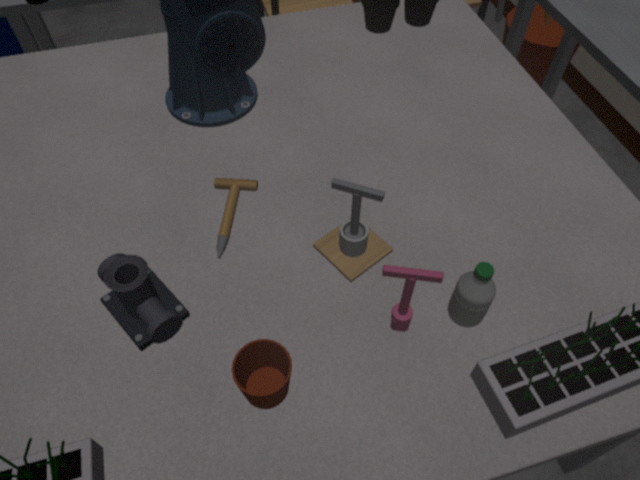

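Top picture: the steel key stands in the stand, its bar running from (245,243) to (287,280). The things it could be confused with are the pink T-key at (265,150), the wooden dibber at (385,380) and the pipe stubs on the valve. The valve mouth is at (523,270). I choose the steel one at (267,262) and will check it in a crop.

```bash
python3 - <<'E'
from h import *
im=cv2.imread('pics/top0.png'); a=im[225:325,225:325]; b=im[220:340,450:570]
cv2.imwrite('pics/crop0.png',np.hstack([cv2.resize(a,(400,400),interpolation=2),cv2.resize(b,(400,400),interpolation=2)]))
o=ctrl.get_obs()
e1=pix2z('top',o,245,243,.17);e2=pix2z('top',o,287,280,.17)
print('bar',e1,e2,(e1+e2)/2,np.linalg.norm(e1-e2),np.degrees(np.arctan2(*(e1-e2)[1::-1])))
for p in [(265,161)]:print('net key',pix2z('top',o,*p,.17))
print('stand',pix2z('top',o,275,278,.01),pix2z('top',o,272,272,.06))
print('mouth',pix2z('top',o,523,270,.125))
print('scene bar',pix2z('scene',o,358,189,.17),'mouth',pix2z('scene',o,127,272,.125))
Rm=Rt(o['eef_rot']);print(Rm.round(3)); print(ctrl.camera_params('wrist')['tool_from_camera'],ctrl.tip_reach)
E
```

```text
bar [0.55602803 0.21640117 0.17      ] [0.50609647 0.14991363 0.17      ] [0.53106225 0.1831574  0.17      ] 0.08314898896469064 53.09377234321719
net key [0.68512281 0.19944744 0.17      ]
stand [0.52879613 0.18272826 0.01      ] [0.53181389 0.18388239 0.06      ]
mouth [ 0.5546795  -0.20851293  0.125     ]
scene bar [0.53191402 0.18689636 0.17      ] mouth [ 0.55789483 -0.2033234   0.125     ]
[[ 0.946  0.323 -0.   ]
 [ 0.323 -0.946  0.   ]
 [ 0.    -0.    -1.   ]]
[[ 1.66252306e-04 -9.56962091e-01 -2.90212901e-01  7.26878068e-02]
 [ 9.99999842e-01  3.15159752e-04 -4.66359890e-04  1.38857157e-03]
 [ 5.37752161e-04 -2.90212777e-01  9.56961992e-01  3.00681966e-02]
 [ 0.00000000e+00  0.00000000e+00  0.00000000e+00  1.00000000e+00]] 0.1734
```

View pics/crop0.png

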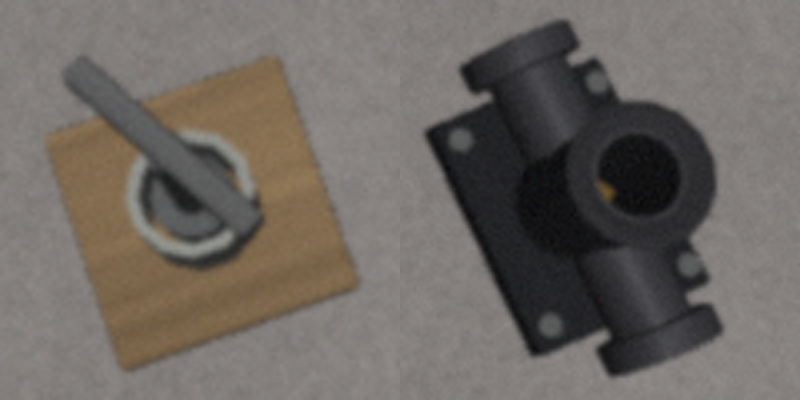

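The crop confirms it: a grey steel T-bar over the white pipe on the plywood board. On the right, the valve's mouth is centred at about px (522.7,272). I'm moving over the key.

```bash
python3 -m pendant '[[[1,562,-578,0,0,0,0],[1,562,-578,0,0,0,0],[1,562,-578,0,0,0,0],[1,562,-578,0,0,0,0],[1,562,-578,0,0,0,0]]]'
```

```text
time_s: 1.32
eef_pos: [0.2752, -0.3542, 0.4046]
eef_rot: [0.0, 0.987, 0.163, 0.0]
wrist_force: [0.3, 0.6, -0.1]
opening: 1.005
grasp_force: 0.0
```

```bash
python3 -m pendant '[[[1,416,-427,0,0,0,0],[1,416,-427,0,0,0,0],[1,416,-427,0,0,0,0],[1,416,-427,0,0,0,0],[1,416,-427,0,0,0,0]]]'; python3 -m pendant '[[[1,269,-276,0,0,0,0],[1,269,-276,0,0,0,0],[1,269,-276,0,0,0,0],[1,269,-276,0,0,0,0],[1,269,-276,0,0,0,0]]]'
```

```text
time_s: 1.73
eef_pos: [0.3646, -0.1658, 0.4051]
eef_rot: [0.001, 0.987, 0.163, 0.0]
wrist_force: [0.7, -0.7, -0.5]
opening: 0.999
grasp_force: 0.0
time_s: 2.15
eef_pos: [0.4541, 0.0226, 0.4051]
eef_rot: [0.0, 0.986, 0.164, 0.001]
wrist_force: [0.7, -1.1, -0.4]
opening: 1.004
grasp_force: 0.0
```

```bash
python3 -m pendant '[[[1,125,-128,0,0,0,-0.6],[1,125,-128,0,0,0,-0.6],[1,125,-128,0,0,0,-0.6],[1,125,-128,0,0,0,-0.6],[1,125,-128,0,0,0,-0.6]]]'; python3 -m pendant '[[[1,0,0,0,0,0,0],[1,0,0,0,0,0,0]]]'; python3 - <<'E'
from h import *
o,im=snap('wrist','w1.png')
print(o['eef_pos'],Rt(o['eef_rot']).round(3),o['q'])
print([np.array(b['point'])*[640,480] for b in ctrl.boxes_of('wrist','key_bar')])
print(proj('wrist',o,[.5315,.1845,.178]))
E
```

```text
time_s: 2.57
eef_pos: [0.5318, 0.1864, 0.4047]
eef_rot: [-0.001, 0.892, 0.452, 0.001]
wrist_force: [-0.6, -1.5, -0.7]
opening: 1.0
grasp_force: 0.0
time_s: 2.73
eef_pos: [0.5306, 0.1825, 0.4042]
eef_rot: [0.0, 0.894, 0.448, -0.001]
wrist_force: [-0.8, -0.1, 0.1]
opening: 1.002
grasp_force: 0.0
[0.53060558 0.18246852 0.40424097] [[ 0.599  0.801 -0.001]
 [ 0.801 -0.599 -0.001]
 [-0.001 -0.    -1.   ]] [ 1.19807669e-01  1.50716127e-01  1.64250822e+00 -4.09458437e-04
  1.34937964e+00  7.62223152e-01]
[array([320.32, 235.68]), array([529.728,  56.016])]
[318.44553612 251.45992918]
```

View pics/w1.png

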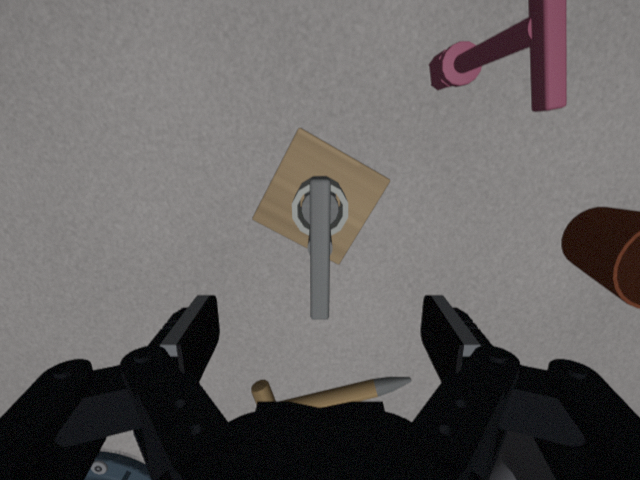

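The wrist picture shows the steel bar upright at columns 311–329, from (320,180) to (320,318), lined up with the tool and centred between the pads.

```bash
python3 - <<'E'
from h import *
o=ctrl.get_obs()
a=pix2z('wrist',o,320,180,.178);b=pix2z('wrist',o,319.5,318,.178)
m=(a+b)/2;print(a,b,m,np.linalg.norm(a-b))
d=m-np.array(o['eef_pos']);print('tool mm',1000*Rt(o['eef_rot']).T@d, 'yaw',np.degrees(np.arctan2(*(a-b)[1::-1])))
E
```

```text
[0.55781907 0.21679893 0.178     ] [0.50469149 0.14661907 0.178     ] [0.53125528 0.181709   0.178     ] 0.0880213229097446
tool mm [  1.16017649   0.37740713 226.50015817] yaw 52.87353376294256
```

```bash
python3 -m pendant '[[[1,1,0,40,0,0,0],[1,1,0,79,0,0,0],[1,1,0,79,0,0,0],[0,1,0,79,0,0,0],[0,1,0,79,0,0,0]]]'; python3 -m pendant '[[[0,0,0,0,0,0,0],[0,0,0,0,0,0,0],[0,0,0,0,0,0,0],[0,0,0,0,0,0,0],[0,0,0,0,0,0,0]]]'
```

```text
time_s: 3.25
eef_pos: [0.532, 0.1819, 0.3277]
eef_rot: [0.0, 0.895, 0.447, 0.001]
wrist_force: [0.7, -0.5, 0.3]
opening: 0.747
grasp_force: 0.0
time_s: 3.67
eef_pos: [0.5318, 0.1829, 0.3274]
eef_rot: [0.0, 0.894, 0.448, 0.001]
wrist_force: [-0.5, -0.0, 6.3]
opening: 0.148
grasp_force: 58.5
```

```bash
python3 -m pendant '[[[0,0,0,-20,0,0,0],[0,0,0,-50,0,0,0],[0,0,0,-85,0,0,0],[0,0,0,-120,0,0,0],[0,0,0,-145,0,0,0]]]'; python3 -m pendant '[[[0,0,0,0,0,0,0],[0,0,0,0,0,0,0],[0,0,0,0,0,0,0]]]'
```

```text
time_s: 4.08
eef_pos: [0.5312, 0.1828, 0.4736]
eef_rot: [0.0, 0.894, 0.448, 0.001]
wrist_force: [0.9, 0.2, -3.9]
opening: 0.149
grasp_force: 59.4
time_s: 4.33
eef_pos: [0.5308, 0.1827, 0.4686]
eef_rot: [-0.001, 0.894, 0.448, -0.002]
wrist_force: [-0.7, -0.3, -5.1]
opening: 0.147
grasp_force: 59.3
```

```bash
python3 -m pendant '[[[0,-20,17,0,0,0,0],[0,-50,43,0,0,0,0],[0,-80,68,0,0,0,0],[0,-110,94,0,0,0,0],[0,-140,120,0,0,0,0]]]'; python3 -m pendant '[[[0,-30,26,0,0,0,0],[0,-60,51,0,0,0,0],[0,-90,77,0,0,0,0],[0,-120,103,0,0,0,0],[0,-145,124,0,0,0,0]]]';  python3 -m pendant '[[[0,-12,10,0,0,0,0],[0,-12,10,0,0,0,0],[0,-12,10,0,0,0,0],[0,-12,10,0,0,0,0],[0,-12,10,0,0,0,0]]]'
python3 - <<'E'
from h import *
o,im=snap('wrist','w2.png')
print(o['eef_pos'],np.array(o['eef_rot']).round(4),o['wrist_force'])
print([np.array(b['point'])*[640,480] for b in ctrl.boxes_of('wrist','bore_mouth')])
o,im2=snap('top'); o,im3=snap('scene')
cv2.imwrite('pics/ts.png',np.hstack([cv2.resize(im2[200:350,420:570],(400,400),interpolation=2),cv2.resize(im3[150:350,50:250],(400,400),interpolation=2)])[:,:,::-1])
E
```

```text
time_s: 4.75
eef_pos: [0.5429, -0.0027, 0.4675]
eef_rot: [-0.002, 0.894, 0.448, -0.002]
wrist_force: [1.9, 0.1, -4.2]
opening: 0.149
grasp_force: 59.3
time_s: 5.17
eef_pos: [0.5554, -0.1943, 0.4673]
eef_rot: [-0.002, 0.894, 0.447, -0.002]
wrist_force: [1.2, 0.6, -3.4]
opening: 0.156
grasp_force: 59.3
time_s: 5.58
eef_pos: [0.5569, -0.2058, 0.4698]
eef_rot: [-0.001, 0.894, 0.449, -0.0]
wrist_force: [-0.1, -0.2, -4.3]
opening: 0.151
grasp_force: 59.3
[ 0.55692958 -0.20580242  0.46978627] [-9.000e-04  8.937e-01  4.486e-01 -3.000e-04] [-0.10125409 -0.16222701 -4.33412466]
[array([320.192, 185.28 ])]
```

View pics/w2.png

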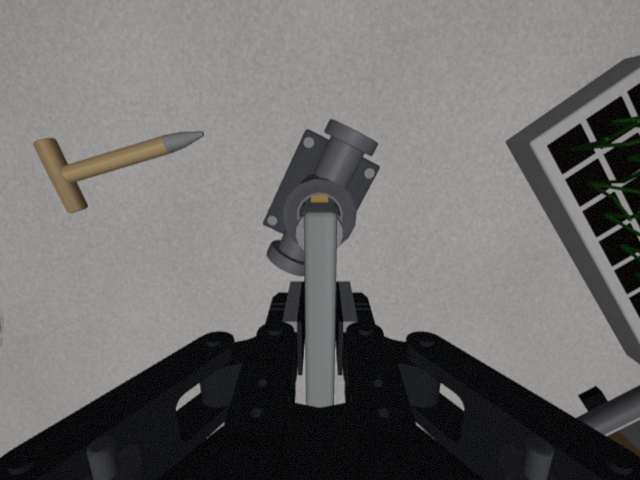

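View pics/ts.png

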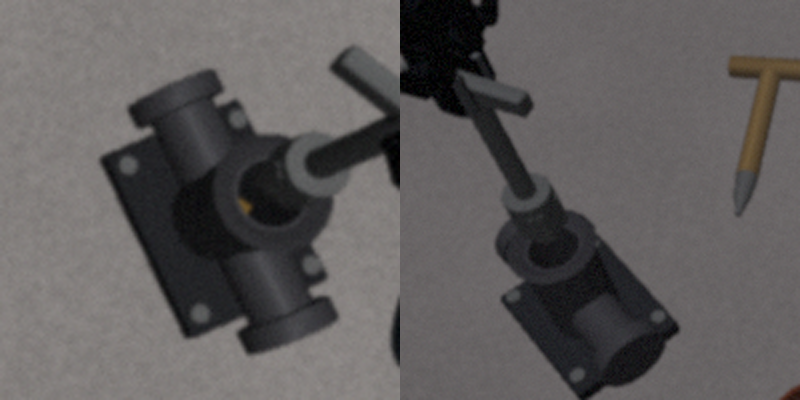

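Wrist: the socket hangs just short of the mouth. The rim's outer edge spans columns 284–356 around (320,210), and brass shows at (320,199). The top and scene views show the key almost over the mouth. I'll overlay the predicted rim circles to fix the centre.

```bash
python3 - <<'E'
from h import *
from scipy.optimize import minimize
o=ctrl.get_obs()
t=np.linspace(0,2*np.pi,120)
def circ(cam_,c,r,z=.125): return np.array([proj(cam_,o,[c[0]+r*np.cos(a),c[1]+r*np.sin(a),z]) for a in t])
print('top',pix2z('top',o,522.6,272.2,.125))
# gradient-fit of outer+inner rim in top0, scene0
def fit(name,fn,c0,mask=None):
    g=cv2.GaussianBlur(cv2.cvtColor(cv2.imread(fn),6).astype(np.float32),(0,0),1)
    best=None
    for ro in np.arange(.029,.0361,.0005):
        f=lambda c:-np.mean(cv2.remap(g,circ(name,c,ro+.0025).astype(np.float32)[None],None,1)-cv2.remap(g,circ(name,c,ro-.0025).astype(np.float32)[None],None,1))
        m=minimize(f,c0,method='Nelder-Mead',options=dict(initial_simplex=[c0,[c0[0]+.004,c0[1]],[c0[0],c0[1]+.004]],xatol=1e-4,fatol=1e-3))
        if best is None or m.fun<best[0]: best=(m.fun,ro,m.x)
    print(name,best);return best
c0=np.array([.5555,-.2075]); out=[]
for n,f,bx in(('top','pics/top0.png',(470,230,100)),('scene','pics/scene0.png',(80,230,100)),('wrist','pics/w2.png',(255,150,130))):
    b=fit(n,f,c0); im=cv2.imread(f); x,y,s=bx; k=400/s
    cr=cv2.resize(im[y:y+s,x:x+s],(400,400),interpolation=2)
    cr=cv2.convertScaleAbs(cr,alpha=1.6)
    for c,r,col in((b[2],b[1],(0,255,0)),(b[2],.0295,(0,0,255))):
        cv2.polylines(cr,[((circ(n,c,r)-[x,y])*k).astype(int)],True,col,1)
    out.append(cv2.resize(cr,(266,266)))
cv2.imwrite('pics/fit.png',np.hstack(out))
E
```

```text
top [ 0.55119767 -0.20788035  0.125     ]Traceback (most recent call last):
  File "<stdin>", line 18, in <module>
  File "<stdin>", line 13, in fit
    res = _minimize_neldermead(fun, x0, args, callback, bounds=bounds,
                               **options)
    fxr = func(xr)
    fx = function(np.copy(x), *(wrapper_args + args))
  File "<stdin>", line 12, in <lambda>
  File "<stdin>", line 5, in circ
  File "h.py", line 19, in proj
    K,T=cam(name,o); p=np.linalg.inv(T)@np.append(P,1); q=K@p[:3]; return q[:2]/q[2]
        ~~~^^^^^^^^
  File "h.py", line 10, in cam
    p=ctrl.camera_params(name); K=np.array(p['mtx'])
ValueError: time passes only in moves, steps and waits
```

```bash
python3 - <<'E'
s=open('h.py').read()
s=s.replace("def cam(name,o):\n    p=ctrl.camera_params(name)","import functools\n@functools.cache\ndef prm(n): return ctrl.camera_params(n)\ndef cam(name,o):\n    p=prm(name)")
open('h.py','w').write(s)
E
cat > fit.py <<'E'
from h import *
from scipy.optimize import minimize
o=ctrl.get_obs()
t=np.linspace(0,2*np.pi,90)
def circ(n,c,r,z=.125):
    K,T=cam(n,o); P=np.c_[c[0]+r*np.cos(t),c[1]+r*np.sin(t),0*t+z,0*t+1]@np.linalg.inv(T).T
    q=P[:,:3]@K.T; return q[:,:2]/q[:,2:]
def fit(name,fn,c0):
    g=cv2.GaussianBlur(cv2.cvtColor(cv2.imread(fn),6).astype(np.float32),(0,0),1)
    S=lambda c,r:cv2.remap(g,circ(name,c,r).astype(np.float32)[None],None,1)
    best=None
    for ro in np.arange(.029,.0361,.0005):
        f=lambda c:-np.mean(np.clip(S(c,ro+.002)-S(c,ro-.002),-10,25))
        m=minimize(f,c0,method='Nelder-Mead',options=dict(initial_simplex=[c0,[c0[0]+.004,c0[1]],[c0[0],c0[1]+.004]],xatol=1e-4,fatol=1e-3))
        if best is None or m.fun<best[0]: best=(m.fun,ro,m.x)
    print(name,best);return best
c0=np.array([.554,-.207]); out=[]
for n,f,bx in(('top','pics/top0.png',(470,230,100)),('scene','pics/scene0.png',(80,230,100)),('wrist','pics/w2.png',(255,150,130))):
    b=fit(n,f,c0); im=cv2.imread(f); x,y,s=bx; k=400/s
    cr=cv2.resize(im[y:y+s,x:x+s],(400,400),interpolation=2)
    cr=cv2.convertScaleAbs(cr,alpha=1.6)
    for c,r,col in((b[2],b[1],(0,255,0)),(b[2],.0295,(0,0,255))):
        cv2.polylines(cr,[((circ(n,c,r)-[x,y])*k).astype(int)],True,col,1)
    out.append(cv2.resize(cr,(266,266)))
cv2.imwrite('pics/fit.png',np.hstack(out))
E
python3 fit.py
```

```text
top (np.float64(-14.250604629516602), np.float64(0.029), array([ 0.55595596, -0.21524314]))
scene (np.float64(-17.34688377380371), np.float64(0.0325), array([ 0.54911598, -0.21540513]))
wrist (np.float64(-9.05903434753418), np.float64(0.0325), array([ 0.54889113, -0.19545347]))
```

View pics/fit.png

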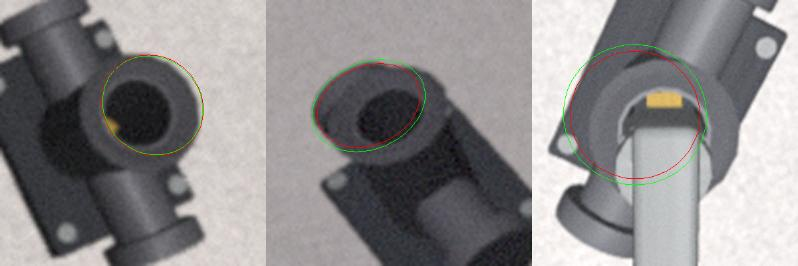

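Read from the overlay: the flange is larger than I assumed, about 34 mm in radius, so the fits are off. I'll refit with a wider radius range.

```bash
sed -i 's/np.arange(.029,.0361,.0005)/np.arange(.0325,.0401,.0005)/; s/\[.554,-.207\]/[.5525,-.2075]/; s/-10,25/-15,15/; s/+.004/+.003/g' fit.py; python3 fit.py
```

```text
top (np.float64(-9.26134204864502), np.float64(0.038500000000000006), array([ 0.55148625, -0.20515613]))
scene (np.float64(-11.81652545928955), np.float64(0.033), array([ 0.54886651, -0.21579062]))
wrist (np.float64(-5.834865093231201), np.float64(0.038000000000000006), array([ 0.54956833, -0.20654381]))
```

View pics/fit.png

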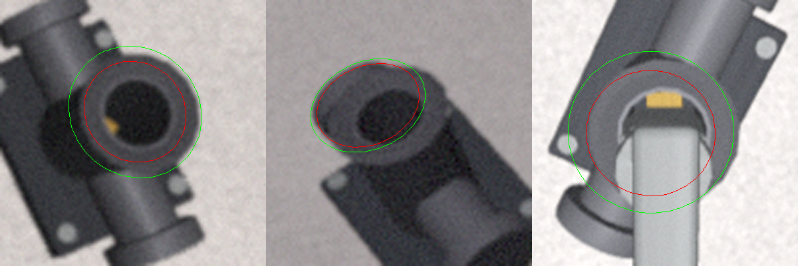

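```bash
python3 - <<'E'
from h import *
from scipy.optimize import least_squares
o=ctrl.get_obs()
def arc(name,fn,c,rng,rmax,z,sgn=1,rmin=6):
    g=cv2.GaussianBlur(cv2.cvtColor(cv2.imread(fn),6).astype(np.float32),(0,0),1); P=[]
    for a in np.radians(np.arange(*rng,4)):
        r=np.arange(rmin,rmax,.25).astype(np.float32)
        x=(c[0]+r*np.cos(a)).astype(np.float32);y=(c[1]+r*np.sin(a)).astype(np.float32)
        p=cv2.remap(g,x[None],y[None],1)[0]; d=sgn*np.gradient(p);i=d.argmax()
        P.append(pix2z(name,o,x[i],y[i],z)[:2])
    P=np.array(P)
    m=least_squares(lambda s:np.hypot(P[:,0]-s[0],P[:,1]-s[1])-s[2],[*P.mean(0),.03],loss='soft_l1',f_scale=.0005)
    print(name,z,m.x.round(4),'rms mm',1000*np.median(abs(m.fun)).round(5))
arc('top','pics/top0.png',(522.7,272),(-60,61),30,.125,rmin=15)
arc('top','pics/top0.png',(521.3,272.5),(-180,180),18,.115,rmin=8)
arc('scene','pics/scene0.png',(122,270),(120,300),34,.125,rmin=15)
arc('wrist','pics/w2.png',(320,210),(-170,-15),45,.125,rmin=30)
print(pix2z('wrist',o,320,210,.125),pix2z('scene',o,121.7,270.2,.125),pix2z('top',o,521.3,272.5,.115))
print('rim',pix2z('wrist',o,320,180,.125))
E
```

```text
top 0.125 [ 0.5517 -0.2061  0.0353] rms mm 0.35
top 0.115 [ 0.5533 -0.2099  0.0188] rms mm 0.36000000000000004
scene 0.125 [ 0.5474 -0.2179  0.0303] rms mm 0.82
wrist 0.125 [ 0.5456 -0.2179  0.0481] rms mm 1.58
[ 0.55814167 -0.20586222  0.125     ] [ 0.55209616 -0.211077    0.125     ] [ 0.55234491 -0.20949973  0.115     ]
rim [ 0.57480678 -0.18348035  0.125     ]
```

```bash
python3 -m pendant '[[[0,-4.5,-1,5,0,0,0],[0,-4.5,-1,15,0,0,0],[0,-4.5,-1,25,0,0,0],[0,-4.5,-1,32,0,0,0],[0,-4.5,-1,32,0,0,0]]]'; python3 -m pendant '[[[0,0,0,3,0,0,0],[0,0,0,5,0,0,0],[0,0,0,5,0,0,0]]]'
```

```text
time_s: 6.2
eef_pos: [0.5528, -0.21, 0.4355]
eef_rot: [-0.002, 0.894, 0.448, -0.001]
wrist_force: [-0.1, 0.0, -4.1]
opening: 0.15
grasp_force: 59.2
time_s: 6.45
eef_pos: [0.5535, -0.2103, 0.4334]
eef_rot: [-0.0, 0.894, 0.448, -0.0]
wrist_force: [-0.1, -0.2, -4.7]
opening: 0.153
grasp_force: 59.3
```

```bash
python3 -m pendant '[[[0,0,0,2,0,0,0],[0,0,0,3,0,0,0],[0,0,0,3,0,0,0]]]'; python3 -m pendant '[[[0,0,0,2,0,0,0],[0,0,0,2,0,0,0],[0,0,0,2,0,0,0]]]'
```

```text
time_s: 6.7
eef_pos: [0.5534, -0.2103, 0.4306]
eef_rot: [-0.0, 0.894, 0.448, -0.0]
wrist_force: [-0.0, 0.9, -3.4]
opening: 0.149
grasp_force: 59.3
time_s: 6.95
eef_pos: [0.5534, -0.2103, 0.4286]
eef_rot: [-0.0, 0.894, 0.448, -0.0]
wrist_force: [-0.2, -0.3, -3.6]
opening: 0.155
grasp_force: 59.3
```

```bash
python3 -m pendant '[[[0,0,0,2,0,0,0],[0,0,0,2,0,0,0],[0,0,0,2,0,0,0]]]'
```

```text
time_s: 7.2
eef_pos: [0.5534, -0.2103, 0.4265]
eef_rot: [-0.0, 0.894, 0.448, -0.0]
wrist_force: [-0.4, 0.9, -3.5]
opening: 0.145
grasp_force: 59.3
```

```bash
python3 -m pendant '[[[0,0,0,2,0,0,0],[0,0,0,4,0,0,0],[0,0,0,4,0,0,0]]]'; python3 -m pendant '[[[0,0,0,2,0,0,0],[0,0,0,4,0,0,0],[0,0,0,4,0,0,0]]]'
```

```text
time_s: 7.45
eef_pos: [0.5533, -0.2102, 0.4221]
eef_rot: [-0.0, 0.894, 0.448, -0.0]
wrist_force: [-0.2, 0.2, -4.7]
opening: 0.155
grasp_force: 59.3
time_s: 7.7
eef_pos: [0.5533, -0.2102, 0.4181]
eef_rot: [-0.0, 0.894, 0.448, -0.0]
wrist_force: [0.1, 0.6, -3.1]
opening: 0.151
grasp_force: 59.3
```

```bash
python3 -m pendant '[[[0,0,0,4,0,0,0],[0,0,0,8,0,0,0],[0,0,0,12,0,0,0],[0,0,0,12,0,0,0]]]'; python3 -m pendant '[[[0,0,0,4,0,0,0],[0,0,0,8,0,0,0],[0,0,0,12,0,0,0],[0,0,0,12,0,0,0]]]'
```

```text
time_s: 8.03
eef_pos: [0.5531, -0.2101, 0.4053]
eef_rot: [-0.001, 0.894, 0.448, -0.001]
wrist_force: [-0.4, 0.4, -3.9]
opening: 0.149
grasp_force: 59.3
time_s: 8.37
eef_pos: [0.5532, -0.2101, 0.3934]
eef_rot: [-0.001, 0.894, 0.448, -0.0]
wrist_force: [-0.8, 1.4, -4.1]
opening: 0.15
grasp_force: 59.3
```

```bash
python3 -m pendant '[[[0,0,0,4,0,0,0],[0,0,0,8,0,0,0],[0,0,0,12,0,0,0],[0,0,0,12,0,0,0]]]'; python3 -m pendant '[[[0,0,0,2,0,0,0],[0,0,0,4,0,0,0],[0,0,0,6,0,0,0],[0,0,0,6,0,0,0]]]'
```

```text
time_s: 8.7
eef_pos: [0.5531, -0.2101, 0.3815]
eef_rot: [-0.001, 0.894, 0.448, -0.0]
wrist_force: [0.5, 0.0, -4.3]
opening: 0.155
grasp_force: 59.3
time_s: 9.03
eef_pos: [0.5533, -0.2102, 0.3762]
eef_rot: [-0.0, 0.894, 0.448, -0.0]
wrist_force: [-1.1, -0.0, -4.2]
opening: 0.153
grasp_force: 59.3
```

```bash
python3 -m pendant '[[[0,0,0,2,0,0,0],[0,0,0,4,0,0,0],[0,0,0,6,0,0,0],[0,0,0,6,0,0,0]]]'; python3 -m pendant '[[[0,0,0,1,0,0,0],[0,0,0,2,0,0,0],[0,0,0,2,0,0,0]]]';python3 -m pendant '[[[0,0,0,1,0,0,0],[0,0,0,2,0,0,0],[0,0,0,2,0,0,0]]]'
```

```text
time_s: 9.37
eef_pos: [0.5533, -0.2102, 0.3701]
eef_rot: [-0.0, 0.894, 0.448, -0.0]
wrist_force: [-0.5, -0.2, -3.4]
opening: 0.146
grasp_force: 59.3
time_s: 9.62
eef_pos: [0.5534, -0.2103, 0.3685]
eef_rot: [-0.0, 0.894, 0.448, -0.0]
wrist_force: [-0.4, 0.6, -3.3]
opening: 0.15
grasp_force: 59.3
time_s: 9.87
eef_pos: [0.5534, -0.2102, 0.3665]
eef_rot: [-0.0, 0.894, 0.448, -0.0]
wrist_force: [-0.4, -0.5, -4.7]
opening: 0.15
grasp_force: 59.3
```

```bash
python3 -m pendant '[[[0,0,0,1,0,0,0],[0,0,0,2,0,0,0],[0,0,0,2,0,0,0]]]'
```

```text
time_s: 10.12
eef_pos: [0.5534, -0.2103, 0.3644]
eef_rot: [-0.0, 0.894, 0.448, -0.0]
wrist_force: [-0.2, 0.1, -3.7]
opening: 0.152
grasp_force: 59.3
```

```bash
python3 -m pendant '[[[0,0,0,1,0,0,0],[0,0,0,1.5,0,0,0],[0,0,0,1.5,0,0,0]]]'; python3 -m pendant '[[[0,0,0,1,0,0,0],[0,0,0,1,0,0,0]]]'; python3 -m pendant '[[[0,0,0,1,0,0,0],[0,0,0,1,0,0,0]]]'
```

```text
time_s: 10.37
eef_pos: [0.5534, -0.2103, 0.3632]
eef_rot: [0.0, 0.894, 0.448, 0.0]
wrist_force: [0.2, 0.7, -3.3]
opening: 0.148
grasp_force: 59.4
time_s: 10.53
eef_pos: [0.5534, -0.2102, 0.362]
eef_rot: [-0.0, 0.894, 0.448, -0.0]
wrist_force: [0.0, -0.8, -3.2]
opening: 0.148
grasp_force: 59.3
time_s: 10.7
eef_pos: [0.5534, -0.2102, 0.3609]
eef_rot: [-0.0, 0.894, 0.448, -0.0]
wrist_force: [-0.1, -0.3, -3.5]
opening: 0.152
grasp_force: 59.3
```

```bash
for i in 1 2; do :; done; python3 -m pendant '[[[0,0,0,1,0,0,0],[0,0,0,1.5,0,0,0],[0,0,0,1.5,0,0,0]]]'; python3 -m pendant '[[[0,0,0,1,0,0,0],[0,0,0,1.5,0,0,0],[0,0,0,1.5,0,0,0]]]'
```

```text
time_s: 10.95
eef_pos: [0.5534, -0.2103, 0.3595]
eef_rot: [-0.0, 0.894, 0.448, -0.0]
wrist_force: [0.2, -0.8, -3.9]
opening: 0.148
grasp_force: 59.3
time_s: 11.2
eef_pos: [0.5534, -0.2103, 0.358]
eef_rot: [-0.0, 0.894, 0.448, -0.0]
wrist_force: [0.3, 0.7, -3.6]
opening: 0.15
grasp_force: 59.3
```

```bash
python3 -m pendant '[[[0,0,0,1,0,0,0],[0,0,0,2,0,0,0],[0,0,0,2,0,0,0]]]'; python3 -m pendant '[[[0,0,0,1,0,0,0],[0,0,0,2,0,0,0],[0,0,0,2,0,0,0]]]'
```

```text
time_s: 11.45
eef_pos: [0.5534, -0.2103, 0.3559]
eef_rot: [-0.0, 0.894, 0.448, -0.0]
wrist_force: [0.0, -1.1, -4.7]
opening: 0.155
grasp_force: 59.3
time_s: 11.7
eef_pos: [0.5534, -0.2102, 0.3539]
eef_rot: [-0.0, 0.894, 0.448, -0.0]
wrist_force: [-0.1, -1.3, -3.4]
opening: 0.155
grasp_force: 59.3
```

```bash
python3 -m pendant '[[[0,0,0,1.5,0,0,0],[0,0,0,3,0,0,0],[0,0,0,4,0,0,0],[0,0,0,4,0,0,0]]]'; python3 -m pendant '[[[0,0,0,1.5,0,0,0],[0,0,0,3,0,0,0],[0,0,0,4,0,0,0],[0,0,0,4,0,0,0]]]'
```

```text
time_s: 12.03
eef_pos: [0.5534, -0.2103, 0.3499]
eef_rot: [-0.0, 0.894, 0.448, -0.0]
wrist_force: [1.1, 0.3, -4.3]
opening: 0.149
grasp_force: 59.3
time_s: 12.37
eef_pos: [0.5534, -0.2103, 0.3459]
eef_rot: [-0.0, 0.894, 0.448, -0.0]
wrist_force: [-0.1, -0.3, -4.5]
opening: 0.149
grasp_force: 59.3
```

```bash
python3 -m pendant '[[[0,0,0,1,0,0,0],[0,0,0,2,0,0,0],[0,0,0,3,0,0,0],[0,0,0,3,0,0,0]]]'; python3 -m pendant '[[[0,0,0,1,0,0,0],[0,0,0,2,0,0,0],[0,0,0,2,0,0,0]]]'
```

```text
time_s: 12.7
eef_pos: [0.5534, -0.2103, 0.3429]
eef_rot: [-0.0, 0.894, 0.448, -0.0]
wrist_force: [0.8, 0.2, -3.8]
opening: 0.15
grasp_force: 59.3
time_s: 12.95
eef_pos: [0.5534, -0.2102, 0.3409]
eef_rot: [-0.0, 0.894, 0.448, -0.0]
wrist_force: [-0.6, -0.3, -3.8]
opening: 0.155
grasp_force: 59.3
```

```bash
python3 -m pendant '[[[0,0,0,1,0,0,0],[0,0,0,1.5,0,0,0],[0,0,0,1.5,0,0,0]]]'; python3 -m pendant '[[[0,0,0,0.7,0,0,0],[0,0,0,1,0,0,0],[0,0,0,1,0,0,0]]]'; python3 -c "
from h import *
o=ctrl.get_obs();print(o['torque'],o['wrist_force'])"
```

```text
time_s: 13.2
eef_pos: [0.5534, -0.2103, 0.3395]
eef_rot: [-0.0, 0.894, 0.448, -0.0]
wrist_force: [0.1, -0.3, -3.0]
opening: 0.154
grasp_force: 59.3
time_s: 13.45
eef_pos: [0.5534, -0.2103, 0.3386]
eef_rot: [-0.0, 0.894, 0.448, -0.0]
wrist_force: [-0.1, 0.2, -3.7]
opening: 0.152
grasp_force: 59.3
[-0.00092976 -0.00677397  0.00107516] [-0.11513407  0.1932378  -3.65126311]
```

```bash
python3 -m pendant '[[[0,0,0,0.7,0,0,0],[0,0,0,1,0,0,0],[0,0,0,1,0,0,0]]]'; python3 -m pendant '[[[0,0,0,0,0,0,0.1],[0,0,0,0,0,0,0.2],[0,0,0,0,0,0,0.2]]]'; python3 -c "
from h import *
o=ctrl.get_obs();print(o['torque'],o['wrist_force'],o['q'][5])"
```

```text
time_s: 13.7
eef_pos: [0.5537, -0.2104, 0.3385]
eef_rot: [0.001, 0.894, 0.448, 0.0]
wrist_force: [-1.3, 0.8, 1.9]
opening: 0.15
grasp_force: 59.9
time_s: 13.95
eef_pos: [0.5536, -0.2103, 0.3385]
eef_rot: [0.0, 0.935, 0.355, 0.0]
wrist_force: [-0.4, 1.6, 3.1]
opening: 0.149
grasp_force: 60.0
[0.17715249 0.16826315 0.08576196] [-0.4216554   1.60336862  3.10461012] 0.28189661630829455
```

```bash
python3 -m pendant '[[[0,0,0,-0.7,0,0,0.08],[0,0,0,-0.7,0,0,0.16],[0,0,0,-0.7,0,0,0.24],[0,0,0,-0.7,0,0,0.3],[0,0,0,-0.7,0,0,0.3]]]'; cat > s.py <<'E'
from h import *
o=ctrl.get_obs();print('T',np.round(o['torque'],3),'yaw',np.round(2*np.arctan2(o['eef_rot'][2],o['eef_rot'][1]),3))
E
python3 s.py
```

```text
time_s: 14.37
eef_pos: [0.5534, -0.2102, 0.3385]
eef_rot: [0.0, 0.977, 0.213, 0.0]
wrist_force: [-0.5, 0.9, 1.2]
opening: 0.154
grasp_force: 59.8
T [0.13  0.191 0.054] yaw 0.43
```

```bash
python3 -m pendant '[[[0,0,0,0,0,0,0.05],[0,0,0,0,0,0,0.1],[0,0,0,0,0,0,0.1]]]'; python3 s.py
```

```text
time_s: 14.62
eef_pos: [0.5534, -0.2102, 0.3385]
eef_rot: [-0.0, 0.986, 0.165, 0.0]
wrist_force: [-1.0, 1.6, 1.8]
opening: 0.149
grasp_force: 59.8
T [0.194 0.212 0.096] yaw 0.331
```

```bash
python3 -m pendant '[[[0,0,0,0,0,0,0.04],[0,0,0,0,0,0,0.08],[0,0,0,0,0,0,0.08]]]'; python3 s.py
```

```text
time_s: 14.87
eef_pos: [0.5534, -0.2102, 0.3385]
eef_rot: [-0.0, 0.992, 0.125, 0.0]
wrist_force: [-0.8, 0.4, 1.5]
opening: 0.149
grasp_force: 59.8
T [0.289 0.148 0.116] yaw 0.252
```

```bash
python3 -m pendant '[[[0,0,0,0,0,0,0.03],[0,0,0,0,0,0,0.06],[0,0,0,0,0,0,0.06]]]'; python3 s.py
```

```text
time_s: 15.12
eef_pos: [0.5534, -0.2102, 0.3385]
eef_rot: [-0.0, 0.995, 0.096, 0.0]
wrist_force: [-1.7, 1.1, 1.4]
opening: 0.146
grasp_force: 59.8
T [0.259 0.179 0.073] yaw 0.192
```

```bash
python3 -m pendant '[[[0,0,0,0,0,0,0.03],[0,0,0,0,0,0,0.06],[0,0,0,0,0,0,0.06]]]'; python3 s.py
```

```text
time_s: 15.37
eef_pos: [0.5534, -0.2102, 0.3385]
eef_rot: [-0.0, 0.998, 0.066, 0.0]
wrist_force: [-1.1, 1.5, 1.9]
opening: 0.153
grasp_force: 59.9
T [0.317 0.171 0.174] yaw 0.131
```

```bash
python3 -m pendant '[[[0,0,0,0,0,0,0.03],[0,0,0,0,0,0,0.05],[0,0,0,0,0,0,0.05]]]'; python3 s.py
```

```text
time_s: 15.62
eef_pos: [0.5534, -0.2102, 0.3385]
eef_rot: [0.0, 0.999, 0.04, 0.0]
wrist_force: [-1.3, 1.4, 1.6]
opening: 0.149
grasp_force: 60.0
T [0.292 0.221 0.402] yaw 0.081
```

```bash
python3 -m pendant '[[[0,0,0,0,0,0,0.02],[0,0,0,0,0,0,0.04],[0,0,0,0,0,0,0.04]]]'; python3 s.py
```

```text
time_s: 15.87
eef_pos: [0.5534, -0.2102, 0.3385]
eef_rot: [-0.0, 1.0, 0.019, -0.0]
wrist_force: [-0.9, 1.8, 2.4]
opening: 0.153
grasp_force: 61.9
T [0.443 0.33  0.644] yaw 0.039
```

```bash
python3 -m pendant '[[[0,0,0,0,0,0,0.02],[0,0,0,0,0,0,0.04],[0,0,0,0,0,0,0.04]]]'; python3 s.py
```

```text
time_s: 16.12
eef_pos: [0.5534, -0.2102, 0.3385]
eef_rot: [-0.0, 1.0, -0.001, -0.0]
wrist_force: [-3.0, 2.7, 4.3]
opening: 0.148
grasp_force: 67.1
T [0.661 0.617 0.671] yaw -0.002
```

Torque climbed to 0.4, then 0.67 N m, so the nut is at its stop and I pushed a little past firm. I'm backing off within the slack, then releasing.

```bash
python3 -m pendant '[[[0,0,0,0,0,0,-0.05],[0,0,0,0,0,0,-0.1],[0,0,0,0,0,0,-0.14],[0,0,0,0,0,0,-0.14]]]'; python3 s.py
```

```text
time_s: 16.45
eef_pos: [0.5536, -0.2107, 0.3386]
eef_rot: [0.0, 0.998, 0.069, 0.001]
wrist_force: [-0.8, 0.9, 2.5]
opening: 0.151
grasp_force: 60.0
T [0.114 0.212 0.009] yaw 0.139
```

Torque is relieved. I'll open partly, so the fingers stay clear, and then rise.

```bash
python3 -m pendant '[[[0.3,0,0,0,0,0,0],[0.6,0,0,0,0,0,0],[0.8,0,0,0,0,0,0],[0.8,0,0,0,0,0,0],[0.8,0,0,0,0,0,0]]]'; python3 -m pendant '[[[0.8,0,0,0,0,0,0],[0.8,0,0,-10,0,0,0],[0.8,0,0,-40,0,0,0],[0.8,0,0,-75,0,0,0],[0.8,0,0,-100,0,0,0]]]'; python3 -m pendant '[[[0.8,0,0,0,0,0,0],[0.8,0,0,0,0,0,0],[0.8,0,0,0,0,0,0]]]'
python3 - <<'E'
from h import *
o,a=snap('wrist');o,b=snap('scene')
cv2.imwrite('pics/end.png',np.hstack([cv2.resize(a,(480,360)),cv2.resize(b[180:360,40:200],(320,360))])[:,:,::-1])
# expected bar: yaw from image later; middle at z .189 top
print(proj('wrist',o,[.5536,-.2105,.189]),proj('wrist',o,[.5536+.045*np.cos(.139),-.2105+.045*np.sin(.139),.189]),proj('wrist',o,[.5536-.045*np.cos(.139),-.2105-.045*np.sin(.139),.189]),o['time_s'])
E
```

```text
time_s: 16.87
eef_pos: [0.5534, -0.2103, 0.3383]
eef_rot: [0.0, 0.998, 0.069, -0.0]
wrist_force: [-0.1, 0.0, 0.7]
opening: 0.803
grasp_force: 0.0
time_s: 17.28
eef_pos: [0.5536, -0.2103, 0.4419]
eef_rot: [0.001, 0.998, 0.069, 0.001]
wrist_force: [0.8, -1.0, 1.6]
opening: 0.799
grasp_force: 0.0
time_s: 17.53
eef_pos: [0.5532, -0.2101, 0.4383]
eef_rot: [-0.0, 0.998, 0.069, -0.0]
wrist_force: [0.3, -0.3, -0.8]
opening: 0.801
grasp_force: 0.0
[318.58247553 243.59874592] [318.50907498 175.40357048] [318.64794706 304.42720114] 17.5833
```

View pics/end.png

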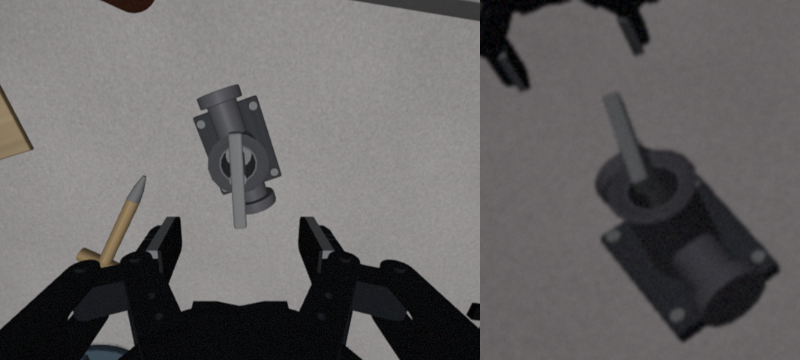

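The wrist view shows the key released and upright, its bar from (313,180) to (320,304) as predicted for a fully seated key. The gripper is clear, and the scene view agrees. I'm handing it in.

```bash
python3 -c "
from bench import ctrl
print(ctrl.hand_in())"
```

```text
the job is handed in; nothing more can be done
None
```

I handed the job in at about 17.6 s: the key is fully down over the nut, the nut is against its stop, and the released key stands upright with the arm clear. At the stop the wrist torque briefly read 0.67 N m, over the 0.5 N m strain figure, before I backed off; the hand-in gave no verdict.

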